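Start the hand nut and clamp the spool on the thread winder

ROBOT

A 6-joint arm with a two-finger parallel gripper is mounted at the origin on the work surface. World frame = base frame: x ahead of the robot, y to its left, z up, the work surface at z = 0. Lengths are in m, angles in degrees, forces in N, time in s.
With the tool pointing down it reaches from about 0.375 to 0.9 m from the base axis. Payload 3.1 kg.
Tool frame: the origin (TCP) lies at the centre of the arm's flange, where the gripper is bolted on; the fingertips stand 182 mm ahead of it and the grasp point (between the pads) lies bot.grip_point_offset ahead of it (bot.grip_point_offset is the distance from the TCP to the grasp point, in m); x points along the fingers, z is the direction in which the jaws open and shut, and the axes are right-handed (so a half turn about x gives the same grasp; the last joint's range is limited). The gripper opens to 87 mm and grips with 3 to 60 N. Pads are 19 mm wide; open, the fingers measure 117 mm over their backs; the gripper's body (75 mm by 190 mm) begins 51 mm behind the grasp point.
Start: joints at [-77.263, 30.224, 82.088, -0, 67.689, -10.227], TCP at [0.244, -0.575, 0.405] pointing down, gripper open.
Joint ranges: [-176.69, 176.69], [-43.24, 126.21], [12.49, 139.97], [-82, 262], [0, 151.66], [-163.58, 163.58]. Speed limits (degrees/s): [159.86, 159.86, 180, 180, 180, 180].

INTERFACE

Orientations are given as a 3x3 rotation matrix whose columns are the frame's x, y, z axes.
In Python, from rig import bot gives the robot as it stands.
- The arm moves only by the tool step_arm, never from a script. Its argument "motion" is a list that holds one entry, the list of rows, each a list of 7 numbers: the turn, a rotation vector about the world's x, y, z in degrees, then the shift along the world's x, y, z in mm, then the finger opening in mm, from 0 to 87. A call has 1 to 12 rows; each row is the pose to reach, as a shift and turn from the pose commanded when the call began; what a row does not reach only later rows make up. A row lasts 1/12 s, in which the tool goes at most 41.7 mm and 7.16 degrees, less where a joint would pass 70% of its speed; a pose out of reach is approached as far as the arm can. A call with a gripper value outside its range is refused whole. The fingers move at their own pace and stop on an object; the grip force is fixed at half the most. Time passes only in rows, so rows that repeat a pose let the fingers close. It gives the time, the measured TCP pose, the force and the opening at its end, in the units of the state.
- bot.read_state(): the state, without advancing time (a new reading comes with each control period).
- bot.capture(name): name is "side" or "top" or "wrist"; returns a dict with "frame" (400x640x3 uint8, red, green, blue), "range_z" (400x640 float32, m along the optical axis (not along the pixel's ray), 0 where there is no reading), "fx", "fy", "cx", "cy" (pixels), "cam_to_world" (4x4, takes a point from camera to world coordinates). Camera axes: x right, y down, z forward; pixel columns grow to the right and rows downward; lengths in m; the calibration is good to about 2 mm. The wrist camera is an equidistant fisheye: a pixel r from the principal point sees the ray r / f radians off the axis. A picture is of the moment at which its call begins.
- bot.hand_in(): hands the job in, once; it reports no verdict.
The state is a dict: "time_s": time; "joint_positions": joint angles; "qvel": joint speeds; "tau": joint torques, N m; "position": TCP position; "tcp_rot": TCP orientation; "force": force on the tool from outside, world axes, zero at the start; "moment": the same for the moment, N m; "opening": opening from 0.0 (shut) to 1.0 (fully open).
Only numpy, scipy, OpenCV 4.12 (cv2) and the standard library are available. Lean on these libraries where they do the work, as an engineer would, in place of code of your own. Each camera call takes 0.05 s, during which the arm holds its last target.

TASK

Clamp the empty spool on the thread winder: its hand nut is only sitting loose on the end of the spindle's thread. Turn the nut backward (counter-clockwise seen from above) until you feel the thread start drop, and only then run it forward (clockwise) until it holds the spool down snugly, its sprung drive plate pressed down one to two millimetres; press only lightly on the nut and do not overtighten it. Then let go, and leave everything else on the bench alone.

Things in the scene. Friction and masses are not known exactly. Their poses are not given: they have to be found in the camera images.
- winder: thread winder: green motor box, 190 x 300 x 70 mm high, fixed to the bench; a steel spindle stands up from it. Origin: on the bench top under the spindle axis; z up along the spindle; -x is the side with knob and switches; the box reaches from x = -90 to 100 and y = -105 to 195 mm. A guide post 195 mm high stands at x = 75, y = 155 mm. The top of the spool is 160 mm above the bench
- spindle_tip (a point): top of the spindle, on its axis, 218 mm above the bench. Its plain nose, 16 mm thick, comes up through the nut. Below it is a coarse right-handed thread, 30 mm wide, with two starts half a turn apart: one turn moves the nut 14 mm (2.23 mm per rad). Which way the thread starts point is not known and differs each time. The spindle does not turn (its brake is on)
- nut_grip (a point): the hand nut: red, seen from above an oval 76 mm long (its x) and 40 mm wide (its y) with two flat parallel sides 36 mm long, on a round aluminium flange 52 mm wide, 6 mm thick; 44 mm high in all, 0.13 kg. The point lies on its axis (z up), 30 mm above its underside, at the height to grip it across the flats (40 mm, closing along its y; flats reach from 6 to 44 mm above the underside)
- nut_base (a point): centre of the nut's underside. At the start the nut rests loose on the thread's top end, lobes nearly along the winder's x, underside 7 to 11 mm above the spool. Turned backward it rides up by at most 4 mm, then within 0.2 to 1.7 rad drops 7 mm at once if free to fall or lightly pressed, to 4 mm above the spool; turned on backward it climbs again. Side play on the spindle 1.5 mm
- nut_lobe (a point): on the nut's +x lobe (white dot on top), 30 mm from its axis and 30 mm above its underside; shows how far the nut is turned. From the drop, forward turning lowers the nut: about 1.8 rad until it meets the spool, some 0.7 rad more to take up the thread's 1.6 mm of axial play, then it presses the spool down 1 mm for each 0.45 rad. It stays where it is left when released
- spool_top (a point): centre of the top face of the spool on the winder: an empty spool with cream flanges 94 mm wide and a teal barrel, 74 mm high. It sits on a sprung drive plate that lets it go down 3 mm; it does not turn
- spool (a joint): how far the spool and its plate are pressed down, in m: 0 when free, 0.003 at the stop. It takes 4 N to start it moving, 10 N for 1 mm, 16 N for 2 mm, 22 N for 3 mm; holding the nut there takes some 0.05 Nm at 1 mm and 0.1 Nm at 2 mm. 1 to 2 mm is snug; 2.4 mm is overtightened
- cone_red: red thread cone, 60 mm wide, 68 mm high; origin at the centre of its underside; leave alone
- cone_cream: cream thread cone, as the red one; leave alone
- spare_spool: spare spool with a red barrel, 94 mm wide, 74 mm high, standing beside the winder; origin at the centre of its underside; leave alone
- bobbin: small steel bobbin, 30 mm wide, 22 mm high, standing on the winder's deck; origin at the centre of its underside; leave alone
- mallet: wooden mallet lying down, head 68 mm thick; leave alone
- wax_tin: tin of beeswax, 72 mm wide, 26 mm high; leave alone
- awl: awl lying down, 135 mm long; leave alone
There are look-alikes about, which are no part of the job. Of the things like the part that bears nut_grip, leave any that is blue or turquoise; of the rest the larger one is meant.

How it is judged:
By the outcome, as a careful person would: the job done as asked, in the order asked, and still so for the second after the job is handed in, with the robot touching nothing.
It also fails if it takes over 72 s, if anything falls off the work surface, if the arm or the gripper's body presses on something with over 40 N, if the wrist force passes 120 N, or if a joint passes its speed limit or range.

## Working session

There is one attempt and no reset: what is moved stays moved. The work goes in short steps, Python scripts to look and compute and a tool call to move; the robot and the scene stay as the last step left them, time stands still between calls to the robot, and variables do not carry over. Pictures are saved under pics/ and viewed, and the job is handed in when it is done.

Besides the shell and the picture viewer there is one more tool, called as name([rows], argument=value, ...), one row to a line, values as JSON. step_arm: Moves the arm, as the interface text tells. Its arguments: {"type":"object","properties":{"motion":{"type":"array"}},"required":["motion"]}

```bash
mkdir -p pics; ls; python3 - <<'E'
from rig import bot
import cv2,numpy as np
print(bot.grip_point_offset); s=bot.read_state(); print(s)
for n in ("top","side","wrist"):
    c=bot.capture(n); cv2.imwrite(f"pics/{n}0.png",c["frame"][:,:,::-1]); np.savez(f"{n}0.npz",**c)
    print(n,c["fx"],c["fy"],c["cx"],c["cy"],c["cam_to_world"].round(3).tolist())
E
```

```text
pics
0.1635
{'time_s': 0.0, 'joint_positions': array([-7.72631597e+01,  3.02780942e+01,  8.21544869e+01, -6.88073480e-04,
        6.76884371e+01, -1.02268009e+01]), 'qvel': array([ 0.01984899,  0.0211613 ,  0.02478275,  0.01876164,  0.05767933,
       -0.11753786]), 'tau': array([ 5.49738033e-04, -4.40037739e+01, -1.76595926e+01,  6.31685229e-02,
        5.83210762e-02, -1.90201004e-04]), 'position': array([ 0.24379833, -0.57512855,  0.40379111]), 'tcp_rot': array([[-4.76512592e-04,  9.20750922e-01,  3.90150628e-01],
       [ 2.05774009e-03,  3.90150749e-01, -9.20748694e-01],
       [-9.99997769e-01,  3.64080240e-04, -2.08057783e-03]]), 'force': array([ 0.11004602,  0.07251596, -0.15592349]), 'moment': array([0.02279516, 0.00422095, 0.00630739]), 'opening': 1.0008123025414217}
top 393.977011045413 393.977011045413 322.29252117996754 202.7226204537719 [[0.031, -0.98, 0.197, 0.255], [-1.0, -0.029, 0.013, -0.04], [-0.007, -0.197, -0.98, 1.527], [0.0, 0.0, 0.0, 1.0]]
side 401.87481677157143 401.87481677157143 316.28336989482415 200.30304420724931 [[-0.995, -0.038, 0.096, 0.407], [-0.102, 0.51, -0.854, 1.079], [-0.017, -0.86, -0.511, 0.796], [0.0, 0.0, 0.0, 1.0]]
wrist 309.70691628693146 309.70691628693146 319.3821799375442 199.5593681204445 [[0.39, -0.885, -0.256, 0.314], [-0.921, -0.375, -0.107, -0.545], [-0.001, 0.277, -0.961, 0.384], [0.0, 0.0, 0.0, 1.0]]
```

View pics/top0.png

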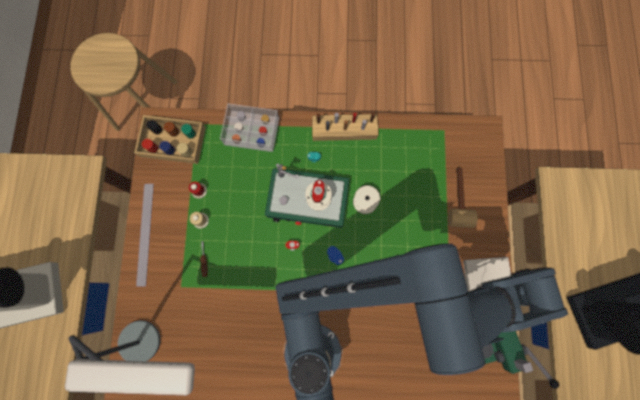

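View pics/side0.png

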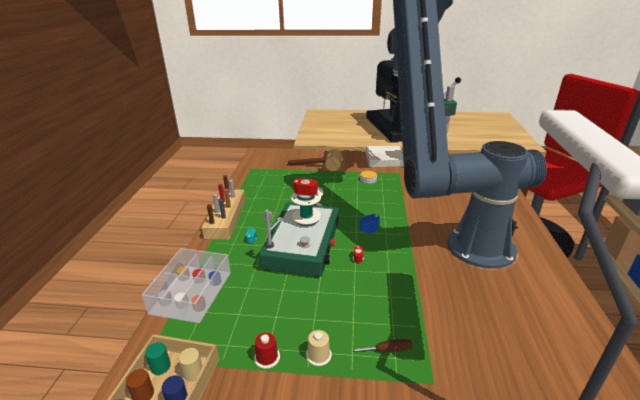

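View pics/wrist0.png

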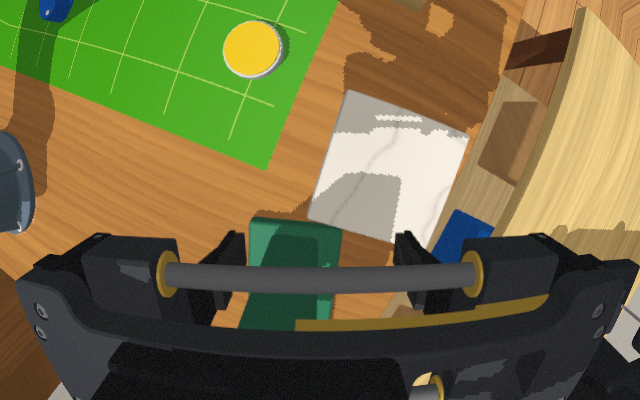

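The top view shows the winder around (308,197) with the red nut at about (318,190). Look-alikes are the small red part at (293,244), the blue one at (336,256) and the turquoise one at (313,156). Next I'll measure the nut in both views.

```bash
cat > h.py <<'E'
import numpy as np,cv2
def load(n): return dict(np.load(n))
def pts(c):
    H,W=c["range_z"].shape; u,v=np.meshgrid(np.arange(W),np.arange(H)); z=c["range_z"]
    P=np.stack([(u-c["cx"])/c["fx"]*z,(v-c["cy"])/c["fy"]*z,z],-1)
    T=c["cam_to_world"]; return P@T[:3,:3].T+T[:3,3]
def plane(c,u,v,h):
    T=c["cam_to_world"]; d=T[:3,:3]@np.array([(u-c["cx"])/c["fx"],(v-c["cy"])/c["fy"],1]); o=T[:3,3]
    return o+d*(h-o[2])/d[2]
E
python3 - <<'E'
from h import *
for n,(u0,v0,u1,v1) in dict(top=(255,160,390,235),side=(225,165,350,285)).items():
    c=load(n+"0.npz"); P=pts(c); im=c["frame"]; 
    cv2.imwrite(f"pics/{n}z.png",cv2.resize(im[v0:v1,u0:u1,::-1],None,fx=5.5 if n=='top' else 4.8,fy=5.5 if n=='top' else 4.8,interpolation=cv2.INTER_CUBIC))
    hsv=cv2.cvtColor(im,cv2.COLOR_RGB2HSV)
    m=((hsv[...,0]<8)|(hsv[...,0]>172))&(hsv[...,1]>150)&(hsv[...,2]>70)
    m[:v0]=0;m[v1:]=0;m[:,:u0]=0;m[:,u1:]=0
    k,l,s,ce=cv2.connectedComponentsWithStats(m.astype(np.uint8))
    for i in range(1,k):
        if s[i,4]<15: continue
        q=P[l==i]; q=q[(q[:,2]>.02)]
        t=q[q[:,2]>np.percentile(q[:,2],90)-.008] if len(q) else q
        print(n,s[i],ce[i].round(1),"z",np.percentile(q[:,2],[5,50,95]).round(3),"topmean",t.mean(0).round(4),"min",t.min(0).round(3),"max",t.max(0).round(3))
        cc=np.cov((t[:,:2]-t[:,:2].mean(0)).T); w,V=np.linalg.eigh(cc); print("  axis deg",np.degrees(np.arctan2(V[1,1],V[0,1])).round(1),np.sqrt(w))
    # deck
    sel=np.zeros(P.shape[:2],bool); sel[v0:v1,u0:u1]=1
    d=sel&(abs(P[...,2]-.07)<.006)
    q=P[d][:,:2].astype(np.float32); print(n,"deck",cv2.minAreaRect(q*1000),len(q))
    d=sel&(abs(P[...,2]-.160)<.005)&(P[...,0]<.62); q=P[d]; print("spool top?",q.mean(0),q.min(0),q.max(0),len(q))
E
```

```text
top [312 182  12  20 107] [317.9 192.5] z [0.207 0.213 0.216] topmean [ 0.5492 -0.0067  0.2395] min [ 0.255 -0.04   0.208] max [0.591 0.014 1.527]
  axis deg -175.7 [0.01143135 0.04722368]
top deck ((564.8619384765625, -21.513900756835938), (420.4209899902344, 190.34616088867188), 83.4390640258789) 3221
spool top? [ 0.55613505 -0.00682474  0.16006336] [ 0.51664963 -0.05139202  0.15542445] [0.60412804 0.0413705  0.16498726] 252
side [294 179  23  17 302] [305.4 187.3] z [0.182 0.203 0.214] topmean [0.5591 0.012  0.2157] min [ 0.407 -0.026  0.206] max [0.598 1.079 0.796]
  axis deg 98.5 [0.02065043 0.09573192]
side [331 239   3   7  17] [332.1 241.9] z [0.043 0.049 0.055] topmean [0.4723 0.0769 0.0517] min [0.47  0.069 0.047] max [0.477 0.086 0.056]
  axis deg 98.5 [0.00205034 0.0050049 ]
side deck ((671.8739624023438, -3.5322113037109375), (423.3467102050781, 423.172607421875), 2.9332611560821533) 2752
spool top? [0.56036002 0.01435995 0.15971347] [ 0.5163355  -0.02941382  0.15524973] [0.60853249 0.04385438 0.16312648] 236
```

View pics/topz.png

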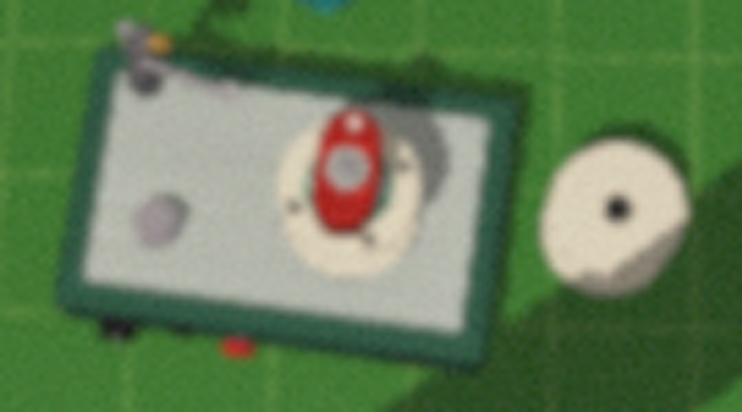

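View pics/sidez.png

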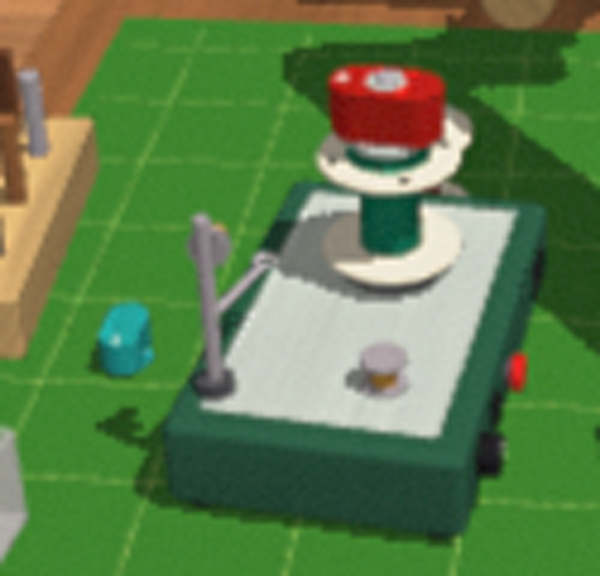

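```bash
python3 - <<'E'
from h import *
for n,(u0,v0,u1,v1) in dict(top=(255,160,390,235),side=(225,165,350,285)).items():
    c=load(n+"0.npz"); P=pts(c); im=c["frame"]; ok=c["range_z"]>0
    sel=np.zeros(ok.shape,bool); sel[v0:v1,u0:u1]=1; sel&=ok
    r=np.hypot(P[...,0]-.558,P[...,1]+.003)
    t=sel&(P[...,2]>.2045)&(P[...,2]<.2225)&(r<.05)
    q=P[t]; print(n,"nut top",len(q),np.percentile(q[:,2],[5,50,95]).round(4),cv2.minAreaRect((q[:,:2]*1000).astype(np.float32)),q.mean(0))
    s=sel&(abs(P[...,2]-.160)<.006)&(r<.06); q=P[s]
    (x,y),rad=cv2.minEnclosingCircle((q[:,:2]*1000).astype(np.float32)); print(" spool",x,y,rad,np.median(q[:,2]))
    d=sel&(abs(P[...,2]-.07)<.004)&(r<.28)&(P[...,0]>.4)&(P[...,0]<.72)&(P[...,1]>-.13); q=P[d]; print(" deck",cv2.minAreaRect((q[:,:2]*1000).astype(np.float32)))
c=load("top0.npz")
for nm,a,h in [("dot",(354,122),.213),("lo end",(343,235),.213),("hi end",(352,107),.213),("tip",(348,169),.218),("spool L",(278,190),.16),("spool R",(421,190),.16),("spool bot",(348,279),.16)]:
    print(nm,plane(c,255+(a[0]+.5)/5.5-.5,160+(a[1]+.5)/5.5-.5,h).round(4))
c=load("side0.npz")
for nm,a,h in [("dot",(341,76),.213),("tip",(386,80),.218)]:
    print("side",nm,plane(c,225+(a[0]+.5)/4.8-.5,165+(a[1]+.5)/4.8-.5,h).round(4))
E
```

```text
top nut top 224 [0.2081 0.2134 0.2185] ((562.2000732421875, -5.30079460144043), (39.76926040649414, 74.7466049194336), 84.13645935058594) [ 0.56175902 -0.00535412  0.21299618]
 spool 562.973876953125 -5.504622936248779 46.875465393066406 0.15993054193160594
 deck ((571.5300903320312, 38.522857666015625), (297.6855773925781, 189.36453247070312), 83.7821273803711)
side nut top 181 [0.2059 0.2123 0.2156] ((561.5980224609375, -4.197170257568359), (43.880123138427734, 73.2467041015625), 87.85004425048828) [0.5611294  0.00173306 0.21173014]
 spool 562.0813598632812 -1.2209243774414062 46.817840576171875 0.15976031616010644
 deck ((571.7159423828125, 42.13258361816406), (300.3926696777344, 187.919921875), 83.6039810180664)
dot [ 0.5918 -0.0083  0.213 ]
lo end [ 0.5195 -0.0038  0.213 ]
hi end [ 0.6014 -0.0067  0.213 ]
tip [ 0.5603 -0.0057  0.218 ]
spool L [0.5586 0.0406 0.16  ]
spool R [ 0.5613 -0.0518  0.16  ]
spool bot [ 0.5015 -0.0065  0.16  ]
side dot [ 0.5929 -0.0103  0.213 ]
side tip [0.5618 0.0024 0.218 ]
```

Nut axis is about (562, -4.7) mm with the lobe near -7° and the top at z≈0.213, which matches the winder box and spool geometry. I'll raise, translate and turn to jaws at about 83.5° (a +150.5° turn), which leaves J6 room for the forward run.

step_arm([
  [[0, 0, 7, 5, 10, 30, 87], [0, 0, 14, 15, 35, 55, 87], [0, 0, 21, 35, 65, 60, 87], [0, 0, 28, 50, 95, 60, 87], [0, 0, 35, 67, 125, 60, 87], [0, 0, 42, 84, 155, 60, 87], [0, 0, 49, 101, 185, 60, 87], [0, 0, 56, 118, 215, 60, 87], [0, 0, 63, 135, 245, 60, 87], [0, 0, 70, 152, 275, 60, 87], [0, 0, 75, 168, 305, 60, 87], [0, 0, 75, 168, 305, 60, 87]],
])

```text
time_s: 1.15
position: [0.4131, -0.2655, 0.4645]
tcp_rot: [[-0.0, -0.146, 0.989], [0.004, 0.989, 0.146], [-1.0, 0.004, 0.001]]
force: [-0.3, -0.6, -0.4]
opening: 0.999
```

step_arm([
  [[0, 0, 7, 15, 27, 0, 87], [0, 0, 14, 30, 54, 0, 87], [0, 0, 21, 45, 80, 0, 87], [0, 0, 28, 60, 107, 0, 87], [0, 0, 35, 75, 134, 0, 87], [0, 0, 42, 90, 160, 0, 87], [0, 0, 49, 105, 187, 0, 87], [0, 0, 56, 118, 212, 0, 87], [0, 0, 63, 132, 235, 0, 87], [0, 0, 70, 145, 258, 0, 87], [0, 0, 75.5, 150, 265.5, 0, 87], [0, 0, 75.5, 150, 265.5, 0, 87]],
])

```text
time_s: 2.15
position: [0.5628, -0.0035, 0.4644]
tcp_rot: [[0.0, -0.994, 0.11], [0.0, 0.11, 0.994], [-1.0, -0.0, 0.0]]
force: [0.3, 0.2, 0.3]
opening: 1.004
```

```bash
cat > look.py <<'E'
import sys
from rig import bot
from h import *
tag=sys.argv[1]
s=bot.read_state(); R=s["tcp_rot"]
print("t",s["time_s"],"p",s["position"].round(4),"z ang",np.degrees(np.arctan2(R[1,2],R[0,2])).round(2),"tilt",R[:,0].round(4),"j",s["joint_positions"].round(1),"F",s["force"].round(2),"M",s["moment"].round(3),"op",round(s["opening"]*87,2))
for n in sys.argv[2:]:
    c=bot.capture(n); cv2.imwrite(f"pics/{n}{tag}.png",c["frame"][:,:,::-1]); np.savez(f"{n}{tag}.npz",**c)
E
python3 look.py 1 wrist top
```

```text
t 2.15 p [ 0.5628 -0.0035  0.4644] z ang 83.68 tilt [ 2.e-04  3.e-04 -1.e+00] j [-11.7  21.6  87.    0.   71.4 -95.4] F [0.25 0.21 0.26] M [ 0.085 -0.12  -0.044] op 87.35
```

View pics/wrist1.png

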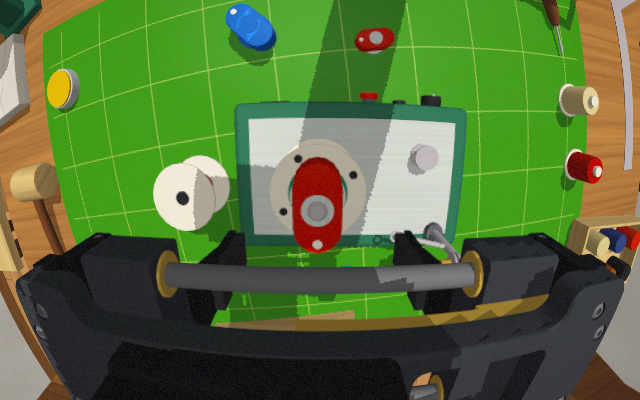

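Wrist view: nut upright between the fingers, spindle nose at (317,211) and white dot at (318,244). I'll cast rays to check the axis.

```bash
cat >> h.py <<'E'
def wray(c,u,v):
    a=np.array([u-c["cx"],v-c["cy"]]); r=np.linalg.norm(a); th=r/c["fx"]
    d=np.array([*(a/r*np.sin(th)),np.cos(th)]); return c["cam_to_world"][:3,:3]@d
def wplane(c,u,v,h):
    d=wray(c,u,v); o=c["cam_to_world"][:3,3]; return o+d*(h-o[2])/d[2]
E
python3 - <<'E'
from h import *
c=load("wrist1.npz"); im=c["frame"][150:265,250:390,::-1]
cv2.imwrite("pics/wz1.png",cv2.resize(im,None,fx=5,fy=5,interpolation=cv2.INTER_CUBIC))
for nm,u,v,h in [("tip",317,211,.218),("dot",318,244,.213),("hole1",298,158,.16),("hole2",353,175,.16),("hole3",283,212,.16)]: print(nm,wplane(c,u,v,h).round(4))
E
```

```text
tip [ 0.561  -0.0047  0.218 ]
dot [ 0.591  -0.0073  0.213 ]
hole1 [ 0.5268 -0.019   0.16  ]
hole2 [0.5484 0.0303 0.16  ]
hole3 [ 0.5774 -0.0403  0.16  ]
```

View pics/wz1.png

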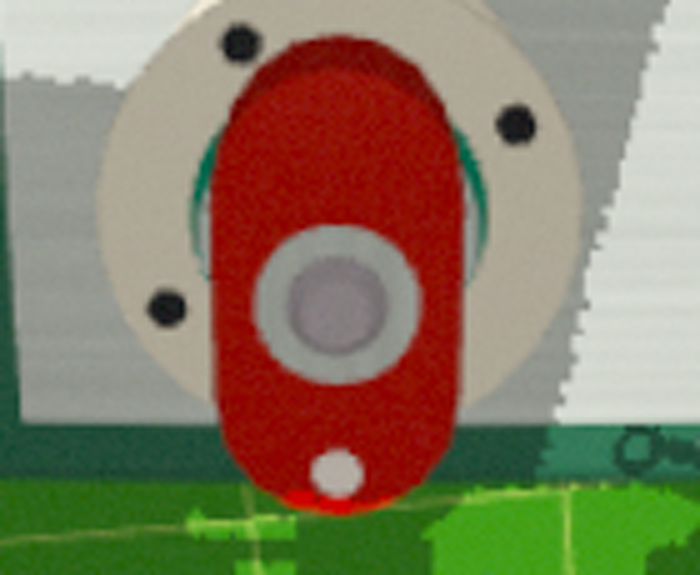

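Aligned: the nut's sides are parallel to the image vertical and the axis is at (561.3, -4.7). Lowering 102 mm to the grip height.

step_arm([
  [[0, 0, 0, -1, -1, -15, 87], [0, 0, 0, -1.3, -1.2, -30, 87], [0, 0, 0, -1.3, -1.2, -45, 87], [0, 0, 0, -1.3, -1.2, -60, 87], [0, 0, 0, -1.3, -1.2, -75, 87], [0, 0, 0, -1.3, -1.2, -88, 87], [0, 0, 0, -1.3, -1.2, -96, 70], [0, 0, 0, -1.3, -1.2, -102, 60], [0, 0, 0, -1.3, -1.2, -102, 50], [0, 0, 0, -1.3, -1.2, -102, 50], [0, 0, 0, -1.3, -1.2, -102, 50]],
])

```text
time_s: 3.17
position: [0.5608, -0.0064, 0.3635]
tcp_rot: [[0.001, -0.993, 0.115], [-0.0, 0.115, 0.993], [-1.0, -0.002, -0.0]]
force: [-0.1, 0.3, -0.0]
opening: 0.706
```

```bash
python3 look.py 2 wrist side
```

```text
t 3.1667 p [ 0.5608 -0.0064  0.3635] z ang 83.42 tilt [ 1.5e-03 -4.0e-04 -1.0e+00] j [-12.1  28.3  93.9  -0.   57.7 -95.5] F [-0.09  0.26 -0.02] M [ 0.119 -0.164 -0.013] op 61.46
```

View pics/wrist2.png

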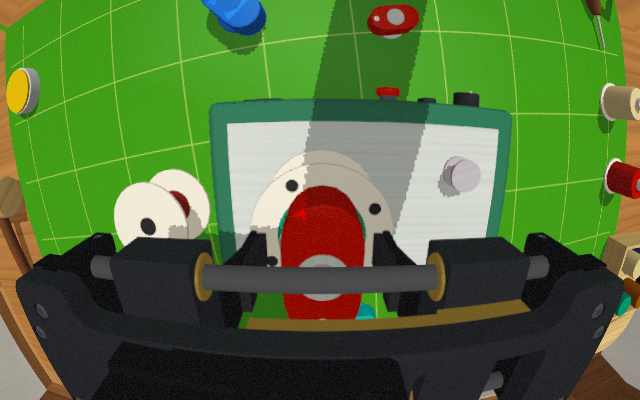

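View pics/side2.png

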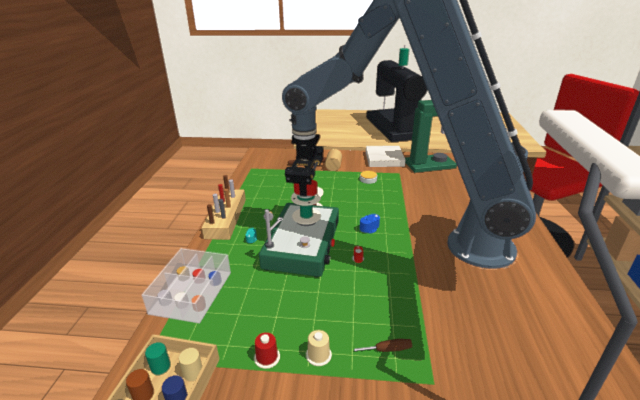

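Fingers straddle the nut symmetrically (wrist: nut x≈322, finger mid ≈320). I'll close to a loose 43 mm so the nut stays free to fall, and measure its height with the wrist depth.

step_arm([
  [[0, 0, 0, 0.2, 0.5, 0, 43], [0, 0, 0, 0.2, 0.5, 0, 43], [0, 0, 0, 0.2, 0.5, 0, 43], [0, 0, 0, 0.2, 0.5, 0, 43], [0, 0, 0, 0.2, 0.5, 0, 43]],
])

```text
time_s: 3.68
position: [0.5608, -0.0056, 0.3628]
tcp_rot: [[0.0, -0.994, 0.114], [-0.0, 0.114, 0.994], [-1.0, -0.0, -0.0]]
force: [0.5, 0.3, -0.2]
opening: 0.494
```

```bash
cat > nut.py <<'E'
import sys
from rig import bot
from h import *
tag=sys.argv[1]
s=bot.read_state(); R=s["tcp_rot"]
print("t",round(s["time_s"],2),"p",s["position"].round(4),"zang",np.degrees(np.arctan2(R[1,2],R[0,2])).round(2),"j6",s["joint_positions"][5].round(1),"F",s["force"].round(2),"Mz",s["moment"].round(3),"op",round(s["opening"]*87,2))
c=bot.capture("wrist"); im=c["frame"]; cv2.imwrite(f"pics/wrist{tag}.png",im[:,:,::-1]); np.savez(f"wrist{tag}.npz",**c)
hsv=cv2.cvtColor(im,cv2.COLOR_RGB2HSV)
m=((hsv[...,0]<8)|(hsv[...,0]>172))&(hsv[...,1]>150)&(hsv[...,2]>40)
m[:140]=0;m[:,:230]=0;m[:,410:]=0
m&=c["range_z"]>0
v,u=np.nonzero(m); 
P=[]
for a,b in zip(u,v):
    d=wray(c,a,b); dc=np.cos(np.hypot(a-c["cx"],b-c["cy"])/c["fx"])
    P.append(c["cam_to_world"][:3,3]+d*c["range_z"][b,a]/dc)
P=np.array(P); r=np.hypot(P[:,0]-.561,P[:,1]+.005)
k=(r<.045)&(P[:,2]>.19)
P=P[k];u=u[k];v=v[k]; h,e=np.histogram(P[:,2],np.arange(.19,.24,.001)); 
zt=e[h.argmax()]+.0005; t=P[abs(P[:,2]-zt)<.0025]; print("n",len(P),"top z mode",zt.round(4),"mean",t[:,2].mean().round(4), "p98",np.percentile(P[:,2],98).round(4))
tt=t; print("top rect",cv2.minAreaRect((tt[:,:2]*1000).astype(np.float32)))
E
python3 nut.py 3
```

```text
t 3.68 p [ 0.5608 -0.0056  0.3628] zang 83.47 j6 -95.5 F [ 0.48  0.27 -0.21] Mz [ 0.132 -0.134 -0.043] op 42.95
n 6582 top z mode 0.2125 mean 0.2126 p98 0.2138
top rect ((555.6842651367188, -4.009468078613281), (40.061927795410156, 63.82062530517578), 84.52444458007812)
```

View pics/wrist3.png

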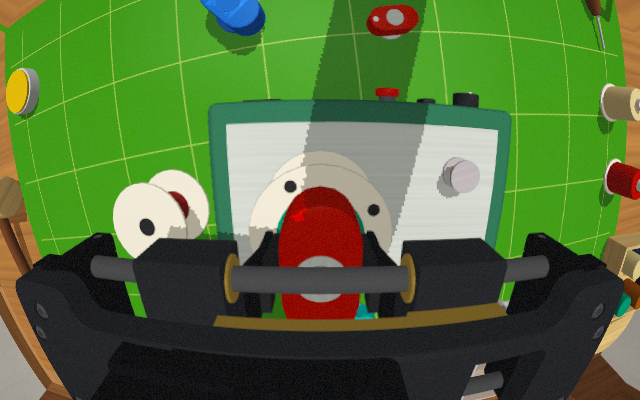

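Nut top at z=0.2126, so its underside is 8.6 mm above the spool, as expected. Turning backward (CCW) loosely in small steps.

step_arm([
  [[0, 0, 0, 0.3, 0.6, 0, 41.5], [0, 0, 4, 0.3, 0.6, 0, 41.5], [0, 0, 8, 0.3, 0.6, 0, 41.5], [0, 0, 12, 0.3, 0.6, 0, 41.5], [0, 0, 15, 0.3, 0.6, 0, 41.5], [0, 0, 15, 0.3, 0.6, 0, 41.5]],
])

```text
time_s: 4.23
position: [0.5612, -0.005, 0.363]
tcp_rot: [[0.001, -0.989, -0.148], [-0.0, -0.148, 0.989], [-1.0, -0.001, -0.0]]
force: [-0.0, 0.3, 1.7]
opening: 0.478
```

```bash
python3 nut.py 4
```

```text
t 4.23 p [ 0.5612 -0.005   0.363 ] zang 98.51 j6 -110.4 F [-0.02  0.29  1.73] Mz [ 0.163 -0.116  0.043] op 41.6
n 6581 top z mode 0.2125 mean 0.2129 p98 0.2141
top rect ((556.167236328125, -4.837554931640625), (63.82481384277344, 40.05038833618164), 4.534240245819092)
```

step_arm([
  [[0, 0, 4, 0, 0, 0, 41.5], [0, 0, 8, 0, 0, 0, 41.5], [0, 0, 10, 0, 0, 0, 41.5], [0, 0, 10, 0, 0, 0, 41.5]],
])

```text
time_s: 4.62
position: [0.5613, -0.005, 0.3632]
tcp_rot: [[0.001, -0.949, -0.316], [-0.0, -0.316, 0.949], [-1.0, -0.001, -0.001]]
force: [1.7, 0.6, 1.5]
opening: 0.478
```

```bash
python3 nut.py 5
```

```text
t 4.62 p [ 0.5613 -0.005   0.3632] zang 108.42 j6 -120.3 F [1.69 0.56 1.45] Mz [ 0.184 -0.129  0.049] op 41.61
n 6618 top z mode 0.2135 mean 0.2133 p98 0.2145
top rect ((556.9703369140625, -5.646139144897461), (63.43501663208008, 40.130435943603516), 14.343351364135742)
```

step_arm([
  [[0, 0, 4, 0, 0, 0, 41.5], [0, 0, 8, 0, 0, 0, 41.5], [0, 0, 10, 0, 0, 0, 41.5], [0, 0, 10, 0, 0, 0, 41.5]],
])

```text
time_s: 5.0
position: [0.5611, -0.005, 0.3627]
tcp_rot: [[0.0, -0.88, -0.476], [-0.0, -0.476, 0.88], [-1.0, -0.0, -0.0]]
force: [0.2, -0.5, 0.5]
opening: 0.482
```

```bash
python3 nut.py 6
```

```text
t 5.0 p [ 0.5611 -0.005   0.3627] zang 118.4 j6 -130.3 F [ 0.17 -0.46  0.48] Mz [ 0.157 -0.134  0.035] op 41.91
n 6590 top z mode 0.2135 mean 0.2136 p98 0.2149
top rect ((556.33740234375, -6.533086776733398), (63.30175018310547, 39.95524597167969), 24.31462860107422)
```

step_arm([
  [[0, 0, 4, 0, 0, 0, 41.5], [0, 0, 8, 0, 0, 0, 41.5], [0, 0, 10, 0, 0, 0, 41.5], [0, 0, 10, 0, 0, 0, 41.5]],
])

```text
time_s: 5.38
position: [0.5611, -0.0051, 0.3626]
tcp_rot: [[-0.0, -0.784, -0.621], [-0.0, -0.621, 0.784], [-1.0, 0.0, 0.0]]
force: [0.8, 0.5, -0.1]
opening: 0.478
```

```bash
python3 nut.py 7
```

```text
t 5.38 p [ 0.5611 -0.0051  0.3626] zang 128.39 j6 -140.3 F [ 0.84  0.53 -0.09] Mz [ 0.119 -0.152 -0.017] op 41.6
n 6611 top z mode 0.2145 mean 0.214 p98 0.2152
top rect ((556.6386108398438, -7.525196075439453), (62.493858337402344, 40.17209243774414), 35.36183547973633)
```

step_arm([
  [[0, 0, 4, 0, 0, 0, 41.5], [0, 0, 8, 0, 0, 0, 41.5], [0, 0, 10, 0, 0, 0, 41.5], [0, 0, 10, 0, 0, 0, 41.5]],
])

```text
time_s: 5.77
position: [0.5609, -0.005, 0.3625]
tcp_rot: [[-0.001, -0.664, -0.748], [0.0, -0.748, 0.664], [-1.0, 0.0, 0.001]]
force: [-0.9, -1.3, 1.0]
opening: 0.48
```

```bash
python3 nut.py 8
```

```text
t 5.77 p [ 0.5609 -0.005   0.3625] zang 138.39 j6 -150.3 F [-0.87 -1.26  1.02] Mz [ 0.179 -0.04  -0.032] op 41.77
n 6605 top z mode 0.2145 mean 0.2142 p98 0.2154
top rect ((556.8740234375, -8.020877838134766), (62.50322723388672, 40.13486862182617), 46.355323791503906)
```

step_arm([
  [[0, 0, 4, 0, 0, 0, 41.5], [0, 0, 8, 0, 0, 0, 41.5], [0, 0, 10, 0, 0, 0, 41.5], [0, 0, 10, 0, 0, 0, 41.5]],
])

```text
time_s: 6.15
position: [0.561, -0.0051, 0.3625]
tcp_rot: [[-0.001, -0.524, -0.852], [-0.0, -0.852, 0.524], [-1.0, 0.0, 0.0]]
force: [-0.1, -0.5, -0.1]
opening: 0.478
```

```bash
python3 nut.py 9
```

```text
t 6.15 p [ 0.561  -0.0051  0.3625] zang 148.39 j6 -160.3 F [-0.13 -0.5  -0.11] Mz [ 0.077 -0.058 -0.004] op 41.6
n 6704 top z mode 0.2145 mean 0.2143 p98 0.2158
top rect ((557.9662475585938, -8.626575469970703), (62.87354278564453, 39.936641693115234), 54.83475112915039)
```

No drop yet after about 60° and J6 is near its range, so I'll regrip: open, lift, turn back 184° (half-turn symmetric grip), and come down again.

step_arm([
  [[0, 0, 0, 0, 0, 0, 60], [0, 0, 0, 0, 0, 0, 75], [0, 0, 0, 0, 0, 0, 80], [0, 0, 0, 0, 0, 0, 80], [0, 0, 0, 0, 0, 15, 80], [0, 0, -5, 0, 0, 35, 80], [0, 0, -12, 0, 0, 50, 80], [0, 0, -19, 0, 0, 50, 80], [0, 0, -26, 0, 0, 50, 80], [0, 0, -33, 0, 0, 50, 80], [0, 0, -40, 0, 0, 50, 80], [0, 0, -47, 0, 0, 50, 80]],
])

```text
time_s: 7.2
position: [0.561, -0.005, 0.4128]
tcp_rot: [[0.0, -0.981, -0.192], [-0.0, -0.192, 0.981], [-1.0, -0.0, -0.0]]
force: [-0.3, -0.5, -0.5]
opening: 0.921
```

step_arm([
  [[0, 0, -7, 0, 0, 0, 80], [0, 0, -14, 0, 0, 0, 80], [0, 0, -21, 0, 0, 0, 80], [0, 0, -28, 0, 0, 0, 80], [0, 0, -35, 0, 0, 0, 80], [0, 0, -42, 0, 0, 0, 80], [0, 0, -49, 0, 0, 0, 80], [0, 0, -56, 0, 0, 0, 80], [0, 0, -63, 0, 0, 0, 80], [0, 0, -70, 0, 0, 0, 80], [0, 0, -77, 0, 0, 0, 80], [0, 0, -84, 0, 0, 0, 80]],
])

```text
time_s: 8.2
position: [0.561, -0.005, 0.4127]
tcp_rot: [[-0.0, -0.294, 0.956], [0.0, 0.956, 0.294], [-1.0, 0.0, -0.0]]
force: [-0.2, -0.0, -0.4]
opening: 0.915
```

step_arm([
  [[0, 0, -7, 0, 0, 0, 80], [0, 0, -14, 0, 0, 0, 80], [0, 0, -21, 0, 0, 0, 80], [0, 0, -28, 0, 0, 0, 80], [0, 0, -35, 0, 0, 0, 80], [0, 0, -42, 0, 0, 0, 80], [0, 0, -48, 0, 0, 0, 80], [0, 0, -53, 0, 0, 0, 80], [0, 0, -53, 0, 0, 0, 80], [0, 0, -53, 0, 0, 0, 80]],
])

```text
time_s: 9.03
position: [0.561, -0.005, 0.4128]
tcp_rot: [[-0.0, 0.579, 0.815], [0.0, 0.815, -0.579], [-1.0, 0.0, -0.0]]
force: [0.3, -0.4, -0.6]
opening: 0.919
```

```bash
python3 nut.py 10
```

```text
t 9.03 p [ 0.561  -0.005   0.4128] zang -35.41 j6 23.5 F [ 0.27 -0.36 -0.64] Mz [-0.031 -0.038 -0.006] op 79.91
n 3936 top z mode 0.2085 mean 0.2083 p98 0.2096
top rect ((564.03662109375, -0.003032684326171875), (64.04470825195312, 39.47984313964844), 62.659629821777344)
```

View pics/wrist10.png

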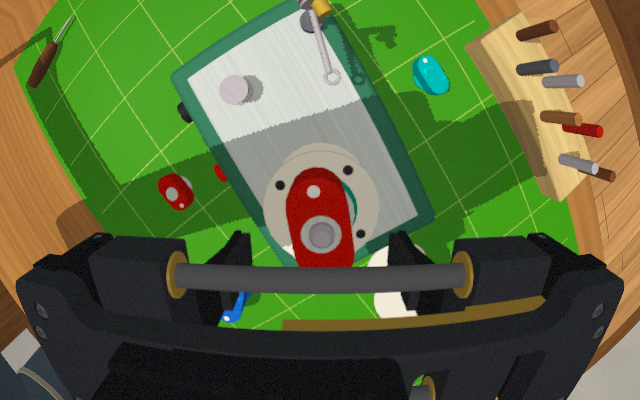

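The nut top is now at 0.2083, down from 0.2143+. It dropped about 6–7 mm to 4 mm above the spool when the fingers opened, which is the described thread-start drop. The wrist image shows the nut turned slightly from the jaws; I'll measure the angle from the dot at (313,191).

```bash
python3 - <<'E'
from h import *
c=load("wrist10.npz")
t=wplane(c,321,235,.218); d=wplane(c,313.5,191,.208); print(t,d,np.degrees(np.arctan2(*(d-t)[1::-1])), np.linalg.norm((d-t)[:2]))
d=wplane(c,313.5,191,.208); print(np.degrees(np.arctan2(d[1]+.0047,d[0]-.5612)))
E
python3 nut.py 11
```

```text
[ 0.5636074  -0.00252233  0.218     ] [0.57439506 0.0205895  0.208     ] 64.97875386242787 0.025505494938853006
62.446232381242574
t 9.08 p [ 0.561  -0.005   0.4127] zang -35.42 j6 23.5 F [ 0.67  0.35 -0.84] Mz [-0.073 -0.023  0.018] op 79.85
n 3931 top z mode 0.2085 mean 0.2084 p98 0.2097
top rect ((563.97119140625, -0.0369720458984375), (64.11717224121094, 39.58759689331055), 62.5937385559082)
```

The nut's x axis is at 62.6° (turned back 68°, within 0.2–1.7 rad) and the height is stable at the dropped level. I'll align the jaws (+8°), go down 55 mm, close loosely and run it forward.

step_arm([
  [[0, 0, 4, 0, 0, -10, 80], [0, 0, 8, 0, 0, -22, 80], [0, 0, 8, 0, 0, -34, 80], [0, 0, 8, 0, 0, -45, 70], [0, 0, 8, 0, 0, -52, 60], [0, 0, 8, 0, 0, -55, 50], [0, 0, 8, 0, 0, -55, 41.5], [0, 0, 8, 0, 0, -55, 41.5], [0, 0, 8, 0, 0, -55, 41.5], [0, 0, 8, 0, 0, -55, 41.5], [0, 0, 8, 0, 0, -55, 41.5]],
])

```text
time_s: 10.05
position: [0.5612, -0.0051, 0.3583]
tcp_rot: [[0.001, 0.462, 0.887], [-0.0, 0.887, -0.462], [-1.0, 0.0, 0.001]]
force: [-0.4, 0.3, -0.0]
opening: 0.496
```

```bash
python3 nut.py 12
```

```text
t 10.05 p [ 0.5612 -0.0051  0.3583] zang -27.53 j6 15.6 F [-0.42  0.25 -0.01] Mz [-0.038 -0.013 -0.018] op 43.16
n 6341 top z mode 0.2085 mean 0.2084 p98 0.2096
top rect ((564.0706176757812, 0.28011322021484375), (64.41964721679688, 40.262535095214844), 62.87446594238281)
```

View pics/wrist12.png

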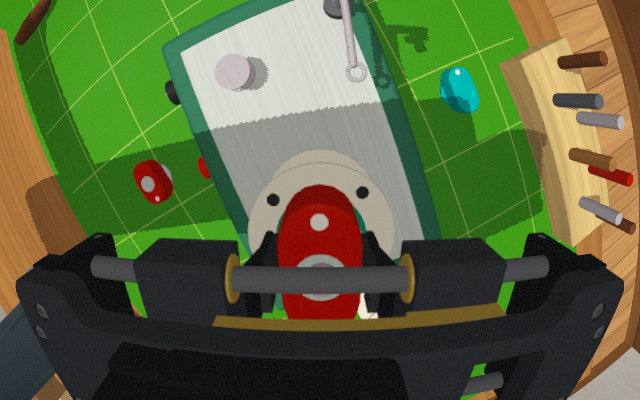

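Jaws are centred on the nut. Running forward (CW) and lowering with it.

step_arm([
  [[0, 0, -4, 0, 0, 0, 41.5], [0, 0, -8, 0, 0, 0, 41.5], [0, 0, -13, 0, 0, 0, 41.5], [0, 0, -18, 0, 0, 0, 41.5], [0, 0, -23, 0, 0, 0, 41.5], [0, 0, -28, 0, 0, -0.5, 41.5], [0, 0, -33, 0, 0, -0.7, 41.5], [0, 0, -38, 0, 0, -0.9, 41.5], [0, 0, -43, 0, 0, -1, 41.5], [0, 0, -46, 0, 0, -1.2, 41.5], [0, 0, -46, 0, 0, -1.2, 41.5]],
])

```text
time_s: 11.02
position: [0.5611, -0.0051, 0.3568]
tcp_rot: [[0.0, 0.959, 0.283], [-0.0, 0.283, -0.959], [-1.0, 0.0, 0.0]]
force: [-0.4, -0.0, -0.3]
opening: 0.473
```

```bash
python3 nut.py 13
```

```text
t 11.02 p [ 0.5611 -0.0051  0.3568] zang -73.58 j6 61.7 F [-0.38 -0.   -0.29] Mz [-0.028  0.006  0.018] op 41.15
n 6273 top z mode 0.2065 mean 0.2066 p98 0.2079
top rect ((565.7914428710938, -3.2109375), (65.40412902832031, 40.09458923339844), 20.03123664855957)
```

It's threading: 43° lowered it 1.8 mm (expected 1.7). Continuing.

step_arm([
  [[0, 0, -5, 0, 0, -0.2, 41.5], [0, 0, -10, 0, 0, -0.4, 41.5], [0, 0, -15, 0, 0, -0.6, 41.5], [0, 0, -20, 0, 0, -0.8, 41.5], [0, 0, -25, 0, 0, -1, 41.5], [0, 0, -30, 0, 0, -1.2, 41.5], [0, 0, -35, 0, 0, -1.4, 41.5], [0, 0, -40, 0, 0, -1.6, 41.5], [0, 0, -44, 0, 0, -1.8, 41.5], [0, 0, -46, 0, 0, -1.8, 41.5], [0, 0, -46, 0, 0, -1.8, 41.5]],
])

```text
time_s: 11.98
position: [0.5611, -0.0051, 0.3549]
tcp_rot: [[0.0, 0.87, -0.492], [-0.0, -0.492, -0.87], [-1.0, 0.0, -0.0]]
force: [-0.3, -0.2, 0.0]
opening: 0.474
```

```bash
python3 nut.py 14
```

```text
t 11.98 p [ 0.5611 -0.0051  0.3549] zang -119.49 j6 107.6 F [-0.29 -0.15  0.02] Mz [ 0.125 -0.018  0.029] op 41.2
n 6243 top z mode 0.2045 mean 0.2047 p98 0.206
top rect ((565.81298828125, -7.0245819091796875), (40.372859954833984, 65.0931167602539), 62.33816146850586)
```

Now regrip by a half turn for J6 room before the tightening part.

step_arm([
  [[0, 0, 1.5, 0, 0, 0, 60], [0, 0, 1.5, 0, 0, 0, 75], [0, 0, 1.5, 0, 0, 0, 80], [0, 0, 1.5, 0, 0, 0, 80], [0, 0, 1.5, 0, 0, 15, 80], [0, 0, 5, 0, 0, 35, 80], [0, 0, 12, 0, 0, 50, 80], [0, 0, 19, 0, 0, 50, 80], [0, 0, 26, 0, 0, 50, 80], [0, 0, 33, 0, 0, 50, 80], [0, 0, 40, 0, 0, 50, 80], [0, 0, 47, 0, 0, 50, 80]],
])

```text
time_s: 13.03
position: [0.561, -0.005, 0.4048]
tcp_rot: [[0.0, 0.952, 0.306], [-0.0, 0.306, -0.952], [-1.0, 0.0, 0.0]]
force: [0.4, -0.3, 0.0]
opening: 0.924
```

step_arm([
  [[0, 0, 7, 0, 0, 0, 80], [0, 0, 14, 0, 0, 0, 80], [0, 0, 21, 0, 0, 0, 80], [0, 0, 28, 0, 0, 0, 80], [0, 0, 35, 0, 0, 0, 80], [0, 0, 42, 0, 0, 0, 80], [0, 0, 49, 0, 0, 0, 80], [0, 0, 56, 0, 0, 0, 80], [0, 0, 63, 0, 0, 0, 80], [0, 0, 70, 0, 0, 0, 80], [0, 0, 77, 0, 0, 0, 80], [0, 0, 84, 0, 0, 0, 80]],
])

```text
time_s: 14.03
position: [0.561, -0.005, 0.4047]
tcp_rot: [[-0.0, -0.205, 0.979], [0.0, 0.979, 0.205], [-1.0, 0.0, -0.0]]
force: [0.4, 0.3, -0.2]
opening: 0.92
```

step_arm([
  [[0, 0, 7, 0, 0, 0, 80], [0, 0, 14, 0, 0, 0, 80], [0, 0, 21, 0, 0, 0, 80], [0, 0, 28, 0, 0, 0, 80], [0, 0, 35, 0, 0, 0, 80], [0, 0, 42, 0, 0, 0, 80], [0, 0, 47, 0, 0, 0, 80], [0, 0, 50, 0, 0, 0, 80], [0, 0, 50, 0, 0, 0, 80]],
])

```text
time_s: 14.78
position: [0.561, -0.005, 0.4047]
tcp_rot: [[-0.0, -0.879, 0.477], [0.0, 0.477, 0.879], [-1.0, 0.0, -0.0]]
force: [-0.2, 0.6, 0.6]
opening: 0.917
```

```bash
python3 nut.py 15; python3 look.py 15 side
```

```text
t 14.78 p [ 0.561  -0.005   0.4047] zang 61.52 j6 -73.4 F [-0.2   0.65  0.59] Mz [ 0.023 -0.107  0.06 ] op 79.75
n 4052 top z mode 0.2045 mean 0.2048 p98 0.2062
top rect ((553.833984375, -1.5999393463134766), (39.55268096923828, 60.35621643066406), 64.08961486816406)
t 14.8333 p [ 0.561  -0.005   0.4047] z ang 61.4 tilt [-0.  0. -1.] j [-11.9  25.3  91.4   0.   63.3 -73.3] F [ 0.8  -0.3  -1.09] M [ 0.114 -0.136  0.032] op 79.77
```

View pics/wrist15.png

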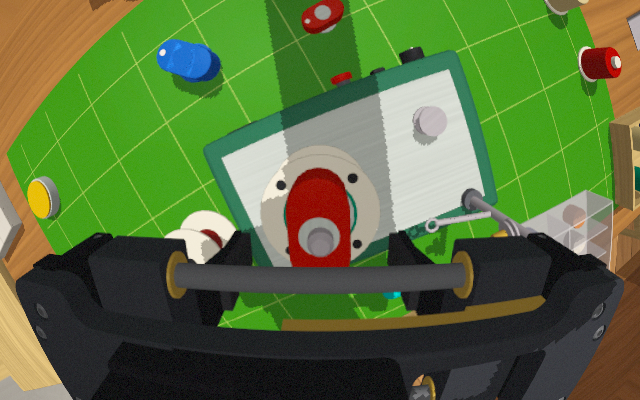

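step_arm([
  [[0, 0, 1, 0, 0, -12, 80], [0, 0, 1, 0, 0, -24, 80], [0, 0, 1, 0, 0, -35, 75], [0, 0, 1, 0, 0, -44, 65], [0, 0, 1, 0, 0, -49, 55], [0, 0, 1, 0, 0, -50.5, 45], [0, 0, 1, 0, 0, -50.5, 41], [0, 0, 1, 0, 0, -50.5, 41], [0, 0, 1, 0, 0, -50.5, 41], [0, 0, 1, 0, 0, -50.5, 41], [0, 0, 1, 0, 0, -50.5, 41]],
])

```text
time_s: 15.8
position: [0.5612, -0.0051, 0.3547]
tcp_rot: [[0.001, -0.887, 0.462], [-0.0, 0.462, 0.887], [-1.0, -0.001, 0.0]]
force: [0.9, 0.2, 0.3]
opening: 0.48
```

```bash
cat >> nut.py <<'E'
Z=c["range_z"]; V,U=np.mgrid[140:270:2,230:410:2]; V=V.ravel();U=U.ravel(); Q=[]
for a,b in zip(U,V):
    if Z[b,a]<=0: continue
    dc=np.cos(np.hypot(a-c["cx"],b-c["cy"])/c["fx"]); Q.append(c["cam_to_world"][:3,3]+wray(c,a,b)*Z[b,a]/dc)
Q=np.array(Q); r=np.hypot(Q[:,0]-.561,Q[:,1]+.005); q=Q[(abs(Q[:,2]-.159)<.005)&(r>.03)&(r<.044)]
print("spool z",len(q),np.median(q[:,2]).round(4),q[:,2].mean().round(4), "top-spool",(t[:,2].mean()-q[:,2].mean()).round(4))
E
python3 nut.py 16
```

```text
t 15.8 p [ 0.5612 -0.0051  0.3547] zang 62.46 j6 -74.4 F [0.92 0.15 0.29] Mz [ 0.085 -0.125  0.076] op 41.73
n 6473 top z mode 0.2045 mean 0.2048 p98 0.2061
top rect ((555.2666015625, -2.665191650390625), (40.5244255065918, 64.68217468261719), 62.716304779052734)
spool z 1001 0.1599 0.1599 top-spool 0.0448
```

Gap to the spool is 0.8 mm (44.8 − 44). Turning forward another 40°.

step_arm([
  [[0, 0, -4, 0, 0, 0, 41], [0, 0, -8, 0, 0, 0, 41], [0, 0, -12, 0, 0, 0, 41], [0, 0, -16, 0, 0, -0.3, 41], [0, 0, -20, 0, 0, -0.5, 41], [0, 0, -24, 0, 0, -0.7, 41], [0, 0, -28, 0, 0, -0.8, 41], [0, 0, -32, 0, 0, -0.8, 41], [0, 0, -36, 0, 0, -0.8, 41], [0, 0, -40, 0, 0, -0.8, 41], [0, 0, -40, 0, 0, -0.8, 41]],
])

```text
time_s: 16.77
position: [0.5611, -0.0051, 0.3537]
tcp_rot: [[0.0, -0.381, 0.925], [-0.0, 0.925, 0.381], [-1.0, -0.0, 0.0]]
force: [-0.1, 0.6, -1.1]
opening: 0.468
```

```bash
python3 nut.py 17
```

```text
t 16.77 p [ 0.5611 -0.0051  0.3537] zang 22.39 j6 -34.3 F [-0.09  0.61 -1.11] Mz [ 0.042 -0.027  0.019] op 40.68
n 6439 top z mode 0.2035 mean 0.2038 p98 0.2051
top rect ((558.1412353515625, 0.410919189453125), (40.48615646362305, 65.3203125), 25.362077713012695)
spool z 993 0.1599 0.1599 top-spool 0.0439
```

Nut has met the spool. Continuing through the axial play in smaller increments.

step_arm([
  [[0, 0, -4, 0, 0, 0, 41], [0, 0, -8, 0, 0, 0, 41], [0, 0, -12, 0, 0, 0, 41], [0, 0, -16, 0, 0, 0, 41], [0, 0, -20, 0, 0, 0, 41], [0, 0, -20, 0, 0, 0, 41]],
])

```text
time_s: 17.32
position: [0.5611, -0.0051, 0.3536]
tcp_rot: [[0.0, -0.043, 0.999], [-0.0, 0.999, 0.043], [-1.0, -0.0, 0.0]]
force: [0.2, -0.7, 0.7]
opening: 0.471
```

```bash
python3 nut.py 18
```

```text
t 17.32 p [ 0.5611 -0.0051  0.3536] zang 2.49 j6 -14.4 F [ 0.23 -0.71  0.71] Mz [ 0.017 -0.07   0.014] op 40.97
n 6445 top z mode 0.2035 mean 0.2038 p98 0.205
top rect ((560.388427734375, 1.1289825439453125), (39.646785736083984, 65.16056823730469), 5.637908935546875)
spool z 990 0.1599 0.1599 top-spool 0.0439
```

step_arm([
  [[0, 0, -4, 0, 0, 0, 41], [0, 0, -8, 0, 0, 0, 41], [0, 0, -12, 0, 0, 0, 41], [0, 0, -15, 0, 0, 0, 41], [0, 0, -15, 0, 0, 0, 41]],
])

```text
time_s: 17.78
position: [0.5615, -0.0052, 0.3535]
tcp_rot: [[0.002, 0.215, 0.977], [-0.0, 0.977, -0.215], [-1.0, -0.0, 0.002]]
force: [2.3, -0.5, -1.1]
opening: 0.471
```

```bash
python3 nut.py 19
```

```text
t 17.78 p [ 0.5615 -0.0052  0.3535] zang -12.44 j6 0.5 F [ 2.29 -0.51 -1.11] Mz [-0.108 -0.29  -0.008] op 41.0
n 6476 top z mode 0.2035 mean 0.2037 p98 0.2049
top rect ((562.7749633789062, 1.0317153930664062), (65.46662902832031, 40.19419479370117), 80.058837890625)
spool z 996 0.1599 0.1599 top-spool 0.0438
```

step_arm([
  [[0, 0, -4, 0, 0, 0, 41], [0, 0, -8, 0, 0, 0, 41], [0, 0, -12, 0, 0, 0, 41], [0, 0, -15, 0, 0, 0, 41], [0, 0, -15, 0, 0, 0, 41], [0, 0, -15, 0, 0, 0, 41]],
])

```text
time_s: 18.33
position: [0.5614, -0.0052, 0.3534]
tcp_rot: [[0.001, 0.459, 0.888], [-0.0, 0.888, -0.459], [-1.0, 0.0, 0.001]]
force: [3.2, -1.5, -2.4]
opening: 0.472
```

```bash
python3 nut.py 20
```

```text
t 18.33 p [ 0.5614 -0.0052  0.3534] zang -27.35 j6 15.4 F [ 3.17 -1.5  -2.41] Mz [-0.185 -0.385  0.023] op 41.06
n 6430 top z mode 0.2035 mean 0.2033 p98 0.2045
top rect ((563.8514404296875, 0.179168701171875), (65.87273406982422, 40.33102035522461), 64.30306243896484)
spool z 986 0.1594 0.1593 top-spool 0.0439
```

Spool is now down 0.5–0.6 mm. About 0.9 mm more needs roughly 23°.

step_arm([
  [[0, 0, -4, 0, 0, -0.2, 41], [0, 0, -8, 0, 0, -0.4, 41], [0, 0, -12, 0, 0, -0.6, 41], [0, 0, -16, 0, 0, -0.7, 41], [0, 0, -20, 0, 0, -0.8, 41], [0, 0, -22, 0, 0, -0.8, 41], [0, 0, -22, 0, 0, -0.8, 41]],
])

```text
time_s: 18.97
position: [0.5613, -0.0052, 0.3528]
tcp_rot: [[0.001, 0.76, 0.65], [-0.001, 0.65, -0.76], [-1.0, 0.0, 0.001]]
force: [3.0, -1.3, -1.8]
opening: 0.473
```

```bash
python3 nut.py 21
```

```text
t 18.97 p [ 0.5613 -0.0052  0.3528] zang -49.45 j6 37.5 F [ 3.02 -1.33 -1.83] Mz [-0.264 -0.412  0.039] op 41.13
n 6383 top z mode 0.2025 mean 0.2025 p98 0.2037
top rect ((565.338623046875, -0.7653617858886719), (65.5216064453125, 39.83514404296875), 42.551883697509766)
spool z 993 0.1587 0.1587 top-spool 0.0438
```

Down 1.2–1.3 mm. 6° more for mid-band.

step_arm([
  [[0, 0, -3, 0, 0, 0, 41], [0, 0, -6, 0, 0, -0.2, 41], [0, 0, -6, 0, 0, -0.2, 41], [0, 0, -6, 0, 0, -0.2, 41]],
])

```text
time_s: 19.35
position: [0.5612, -0.0052, 0.3525]
tcp_rot: [[0.0, 0.823, 0.568], [-0.0, 0.568, -0.823], [-1.0, 0.0, 0.001]]
force: [2.2, -2.1, -2.0]
opening: 0.473
```

```bash
python3 nut.py 22
```

```text
t 19.35 p [ 0.5612 -0.0052  0.3525] zang -55.39 j6 43.5 F [ 2.18 -2.15 -2.  ] Mz [-0.313 -0.448 -0.013] op 41.13
n 6397 top z mode 0.2025 mean 0.2023 p98 0.2035
top rect ((565.28857421875, -1.4751129150390625), (66.17462158203125, 39.896018981933594), 37.871864318847656)
spool z 1002 0.1584 0.1584 top-spool 0.0439
```

1.5 mm down. Backing the jaws off within their slack, opening, lifting clear.

step_arm([
  [[0, 0, 2, 0, 0, 0, 43], [0, 0, 2, 0, 0, 0, 55], [0, 0, 2, 0, 0, 0, 70], [0, 0, 2, 0, 0, 0, 80], [0, 0, 2, 0, 0, 0, 80], [0, 0, 2, 0, 0, 15, 80], [0, 0, 2, 0, 0, 35, 80], [0, 0, 2, 0, 0, 50, 80], [0, 0, 2, 0, 0, 60, 80], [0, 0, 2, 0, 0, 60, 80]],
])

```text
time_s: 20.23
position: [0.5616, -0.005, 0.4147]
tcp_rot: [[0.005, 0.804, 0.594], [-0.001, 0.594, -0.804], [-1.0, 0.003, 0.003]]
force: [-0.0, 0.1, 0.7]
opening: 0.915
```

```bash
python3 nut.py 23
```

```text
t 20.23 p [ 0.5616 -0.005   0.4147] zang -53.53 j6 41.6 F [-0.01  0.15  0.7 ] Mz [-0.013 -0.021 -0.005] op 79.58
n 3891 top z mode 0.2025 mean 0.2023 p98 0.2036
top rect ((565.5858154296875, -1.3570938110351562), (66.49937438964844, 38.91496276855469), 37.69112014770508)
spool z 838 0.1584 0.1584 top-spool 0.0439
```

View pics/wrist23.png

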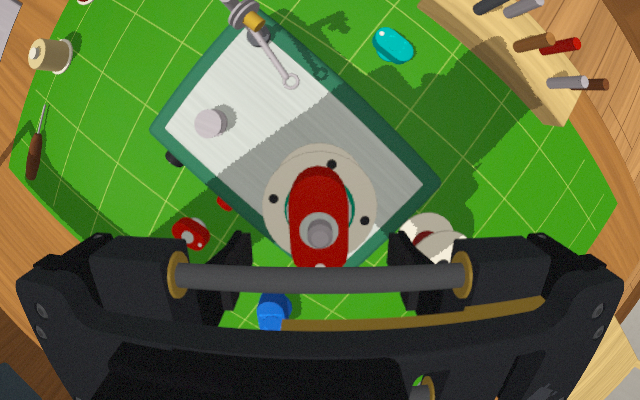

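The nut held its angle and height after release and the spool is still 1.5 mm down. Lifting further, with a final check.

step_arm([
  [[0, 0, 0, 0, 0, 15, 80], [0, 0, 0, 0, 0, 30, 80], [0, 0, 0, 0, 0, 45, 80], [0, 0, 0, 0, 0, 50, 80], [0, 0, 0, 0, 0, 50, 80], [0, 0, 0, 0, 0, 50, 80], [0, 0, 0, 0, 0, 50, 80], [0, 0, 0, 0, 0, 50, 80]],
])

```text
time_s: 20.95
position: [0.5608, -0.005, 0.4611]
tcp_rot: [[-0.003, 0.804, 0.594], [0.001, 0.594, -0.804], [-1.0, -0.002, -0.002]]
force: [-0.5, 0.1, -0.5]
opening: 0.917
```

```bash
python3 nut.py 24; python3 look.py 24 side; python3 -c "
from rig import bot
print(bot.hand_in())"
```

```text
t 20.95 p [ 0.5608 -0.005   0.4611] zang -53.54 j6 41.6 F [-0.53  0.13 -0.53] Mz [-0.012 -0.011 -0.058] op 79.75
n 2847 top z mode 0.2025 mean 0.2023 p98 0.2037
top rect ((562.0476684570312, -3.9162063598632812), (73.99308776855469, 38.626258850097656), 37.716121673583984)
spool z 633 0.1584 0.1584 top-spool 0.0439
t 21.0 p [ 0.5608 -0.005   0.4613] z ang -53.54 tilt [-2.3e-03  5.0e-04 -1.0e+00] j [-11.9  21.7  87.4  -0.   71.   41.6] F [ 0.17 -0.22  0.07] M [ 0.003 -0.041 -0.01 ] op 79.78
the job is handed in; nothing more can be done
None
```

View pics/side24.png

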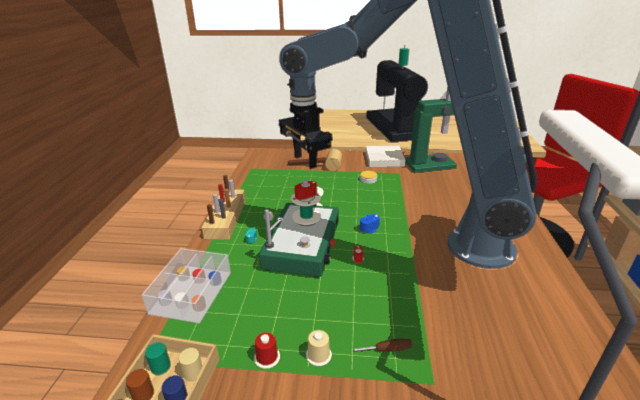

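The spool is clamped: the nut holds it down by about 1.5 mm, inside the 1–2 mm snug range. I handed the job in at 21 s.

- **Backward turn:** I turned the nut back about 68° (1.2 rad) in a loose grip. The drop came as I opened the fingers to regrip. The wrist camera's depth reading showed it rather than the wrist force: the nut top went from z = 0.2143 m to 0.2083 m, about 4 mm above the spool as described.
- **Forward turn:** I then turned it clockwise about 205° in two grips, first down to the spool and then through the axial play. The spool top went from 0.1599 m to 0.1584 m.
- **Last checks:** After letting go and lifting clear, the nut's height and angle and the spool's height had not changed. Tool forces at the checks stayed under about 4 N. The last side view shows everything else where it was.

The wrist camera's position for the spindle axis differed by up to 3 mm between wrist angles. The loose grip took up that difference.

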